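# Raise the tub-side mirror three clicks

## Task

The small mirror on the tub surround stands too low and leans back. Bring it upright and raise it by exactly three clicks of its ratchet post, counted from the notch it stands in now; then let it down onto the catch by feel, push it down with about 10 N to make sure the notch holds, and let go. Be gentle with the catch throughout: never load or knock it with more than 30 N. Do not shift the tray, the things on it or the tumbler.

Things in the scene. Friction and masses are not known exactly. Their poses are not given: they have to be found in the camera images.
- stand: Mirror stand, fixed to the tiles by a round suction foot 110 mm across; a steel sleeve 25 mm square rises from it to 95 mm. Origin under the foot's centre on the surface, z up, x level out of the mirror's back (the glass faces -x), y level along the mirror's tilt hinge. Does not move.
- column: Toothed steel post, 12 mm square, sliding straight up in the sleeve, friction under 1 N; it carries the yoke and mirror (about 0.5 kg in all, varies by a quarter). Origin on its axis at its top, under the yoke; axes as the stand's. Eight notches, evenly spaced, 7 to 13 mm apart; it starts standing in one of the lowest three, which one varies. Higher up it has room for more than three clicks.
- teeth (a point): Uppermost tooth on the post's back (flat below, sloping above). Pulled up slowly, the load on the hand starts near the weight (about 5 N), grows by 7 to 15 N as each tooth pushes the sprung catch aside, then falls back to about 5 N or less within 1 to 2 mm: the click. 2 mm above that fall the catch is in and the next click still some mm off. An unfinished click is lost: the post sinks back.
- catch_tip (a point): Fixed point where the sprung catch's tip meets the teeth, on the sleeve's back, 85 mm above the surface. Let down after a click, the post sinks up to 6 mm until a tooth's flat stands hard on the catch, and goes no lower: its weight leaves the hand, then the hand pushes. Below, a brown thumb pad (pressed down, it frees the post; not needed).
- mirror: Round mirror head, steel frame 120 mm across, 12 mm thick, on a level hinge through its centre (the yoke, 143 mm wide, holds it at both sides). Origin at its centre, 68 mm above the column's; x out of its back, y along the hinge, z to the rim's top. A stiff hinge (0.06 N m) holds its tilt; it starts with its top 0.2 to 0.4 rad towards the stand's +x.
- mirror_top (a point): Top of the mirror's rim, 60 mm from the mirror's centre along its z axis. Here the free upper rim can be pinched from above across its 12 mm thickness, fingers reaching some 20 to 30 mm down; hold it firmly (about 60 N) and turn it slowly, with its weight just off the catch; a jerk bangs it down. The mirror may be tilted and the post raised by it.
- tray: Round steel tray, 286 mm across, rim 16 mm high, standing loose beside the mirror stand, on either side. Origin under its centre.
- compact: Open hinged mirror compact on the tray, brass-coloured, 72 mm across, its lid standing about 75 mm high.
- flask: Glass perfume flask on the tray, 46 x 34 mm, 88 mm high.
- soap: Bamboo soap block with a cream soap on the tray, 95 x 62 mm, 36 mm high.
- dish: White ceramic ring dish on the tray, 84 mm across, 18 mm high, with a brass ring in it.
- claw: Tortoiseshell hair claw on the tray, 80 mm long, 36 mm high.
- tumbler: Blue ceramic tumbler on the surround, 72 mm across, 95 mm high.

How it is judged:
By the outcome, as a careful person would: the job done as asked, in the order asked, and still so for the second after the job is handed in, with the robot touching nothing.
It also fails if it takes over 54 s, if anything falls off the work surface, if the arm or the gripper's body presses on something with over 40 N, if the wrist force passes 120 N, or if a joint passes its speed limit or range.

## Robot

A 6-joint arm with a two-finger parallel gripper is mounted at the origin on the work surface. World frame = base frame: x ahead of the robot, y to its left, z up, the work surface at z = 0. Lengths are in m, angles in rad, forces in N, time in s.
With the tool pointing down it reaches from about 0.35 to 0.775 m from the base axis. Payload 7.3 kg.
Tool frame: the origin (TCP) lies at the very end of the fingers, on their centre line; the grasp point (between the pads) lies 19 mm behind it; x points along the fingers, y is the direction in which the jaws open and shut, and the axes are right-handed (so a half turn about x gives the same grasp; the last joint's range is limited). The gripper opens to 92 mm and grips with 3 to 60 N. Pads are 19 mm wide; open, the fingers measure 130 mm over their backs; the gripper's body (75 mm by 190 mm) begins 47 mm behind the grasp point.
Start: joints at [-1.348, 0.342, 1.524, -0, 1.275, -0.146], TCP at [0.189, -0.49, 0.227] pointing down, gripper open.
Joint ranges: [-2.53, 2.53], [-0.77, 2.02], [0.04, 2.7], [-1, 4.14], [0.28, 2.66], [-3.11, 3.11]. Speed limits (rad/s): [2.57, 2.57, 3.14, 3.14, 3.14, 3.14].

## Interface

Orientations are given as a unit quaternion [w, x, y, z].
In Python, from rig import readout, vision, ticket, silhouettes, spot_point gives the robot as it stands. The module is installed in compiled form; this text tells all that it offers.
- The arm moves only by the tool carry_out, never from a script. Its argument "motion" is a list of rows, each a list of 7 numbers: the shift along the tool's x, y, z in mm, then the turn, a rotation vector about the tool's x, y, z in rad, then the closure, from -1 (fully open) to 1 (shut). In form: [[tx, ty, tz, rx, ry, rz, jaw], ...]. A call has 1 to 10 rows; each row shifts and turns the commanded pose from where the row before left it, along the tool's axes as they then stand; what a row does not reach is not made up. A row lasts 1/8 s, in which the tool goes at most 62.5 mm and 10.7 degrees, less where a joint would pass 70% of its speed; a pose out of reach is approached as far as the arm can. A call with a gripper value outside its range is refused whole. The fingers move at their own pace and stop on an object; "grip_force" is the grip in N (left out, the last holds). Time passes only in rows, so rows that do not move let the fingers close. It gives the time, the measured TCP pose, the force and the opening at its end, in the units of the state.
- readout.get_state(): the state, without advancing time (a new reading comes with each control period).
- vision.snapshot(name): name is "side" or "top" or "wrist"; returns (picture, depth): 400x640x3 uint8, red, green, blue; 400x640 float32, m along the optical axis (not along the pixel's ray), 0 where there is no reading.
- vision.get_calibration(name): a dict with "fovy" (degrees; the focal length in pixels is half the picture's height over the tangent of half this angle, whatever the lens; pixels are square), "cx", "cy" (the principal point, pixels), "position" and "attitude" of the camera in the world. Camera axes: x right, y down, z forward; pixel columns grow to the right and rows downward; lengths in m; the calibration is good to about 2 mm. The wrist camera is an equidistant fisheye: a pixel r from the principal point sees the ray r / f radians off the axis. A picture is of the moment at which its call begins: read the wrist's pose just before it. get_calibration takes no time and is no camera call; for the wrist camera it gives the pose at the moment of the call.
- ticket.sign_off(): hands the job in, once; it reports no verdict.
Trained networks look in the newest picture that a camera, given by its name, has taken for a name from the list of things; names that differ only in an ending like _2 or _b are one class to them, and where a whole thing is asked for, a point or a joint stands for the part that bears it (a point fixed in the world has none). Each returns a list of dicts, best first, with "score" (0 to 1); they miss things now and then, are a little off and sometimes report something else, mostly with a low value. They report only what shows in the picture. A call takes as long as a camera call.
- silhouettes(camera, label): "region" (400x640 bool, what is visible of it).
- spot_point(camera, label): "location" ([x, y, z] in m, in world coordinates, good to about 4 mm: a listed point, or the origin of a listed thing).
The state is a dict: "t": time; "qpos": joint angles; "qd": joint speeds; "tau": joint torques, N m; "position": TCP position; "orientation": TCP orientation; "contact_force": force on the tool from outside, world axes, zero at the start; "wrist_torque": the same for the moment, N m; "grip_width": finger opening in m.
Only numpy, scipy, OpenCV 4.12 (cv2) and the standard library are available. Lean on these libraries where they do the work, as an engineer would, in place of code of your own. Each camera call takes 0.05 s, during which the arm holds its last target.

## Working session

There is one attempt and no reset: what is moved stays moved. The work goes in short steps, Python scripts to look and compute and a tool call to move; the robot and the scene stay as the last step left them, time stands still between calls to the robot, and variables do not carry over. Pictures are saved under pics/ and viewed, and the job is handed in when it is done.

Besides the shell and the picture viewer there is one more tool, called after "Request:" by a JSON object that holds its "api" and its "payload". carry_out: Moves the arm, as the interface text tells. Its arguments: {"type":"object","properties":{"motion":{"type":"array","items":{"type":"array","items":{"type":"number"}}},"grip_force":{"type":"number"}},"required":["motion"]}

```bash
mkdir -p pics; cat > h.py <<'E'
import numpy as np, cv2
from rig import readout, vision, ticket, silhouettes, spot_point
from scipy.spatial.transform import Rotation as R
def snap(n,f):
    p,d=vision.snapshot(n); cv2.imwrite('pics/'+f,p[:,:,::-1]); return p,d
def rot(q): return R.from_quat([q[1],q[2],q[3],q[0]])
E
python3 - <<'E'
from h import *
s=readout.get_state(); print({k:np.round(v,3) for k,v in s.items()})
for n in('side','top'):
    p,d=snap(n,n+'1.png'); c=vision.get_calibration(n); print(n,c)
    for l in('stand','column','teeth','catch_tip','mirror','mirror_top','tray','tumbler','flask'):
        r=spot_point(n,l); print(l,[(np.round(x['location'],3),round(x['score'],2)) for x in r[:2]])
E
```

```text
{'t': np.float64(0.0), 'qpos': array([-1.348,  0.343,  1.525,  0.   ,  1.275, -0.146]), 'qd': array([ 0.002, -0.   , -0.   , -0.001,  0.001,  0.   ]), 'tau': array([ 2.0000e-03, -4.3124e+01, -2.4422e+01,  7.2000e-02,  5.6000e-02,
       -0.0000e+00]), 'position': array([ 0.189, -0.489,  0.226]), 'orientation': array([-0.129, -0.695, -0.13 ,  0.695]), 'contact_force': array([ 0.378,  0.457, -0.306]), 'wrist_torque': array([-0.004, -0.014, -0.04 ]), 'grip_width': np.float64(0.092)}
side {'fovy': 54.25691072442928, 'cx': 327.26853278174264, 'cy': 195.15558998843363, 'position': array([0.43030836, 0.86541781, 0.8490986 ]), 'attitude': array([ 0.04261984, -0.08123205,  0.9077289 , -0.40940584])}
stand [(array([ 0.568, -0.154,  0.003]), 0.79)]
column [(array([ 0.568, -0.148,  0.123]), 0.66)]
teeth [(array([ 0.579, -0.15 ,  0.1  ]), 0.96), (array([0.439, 0.167, 0.006]), 0.36)]
catch_tip [(array([ 0.576, -0.15 ,  0.086]), 0.89)]
mirror [(array([ 0.568, -0.149,  0.194]), 0.79)]
mirror_top [(array([ 0.591, -0.146,  0.253]), 0.55), (array([0.681, 0.444, 0.   ]), 0.35)]
tray []
tumbler [(array([ 0.681,  0.442, -0.002]), 0.64), (array([0.546, 0.036, 0.001]), 0.52)]
flask [(array([0.512, 0.197, 0.004]), 0.9)]
top {'fovy': 50.674780075096784, 'cx': 319.124029497243, 'cy': 196.5890483264682, 'position': array([0.3565496 , 0.09275632, 1.18467468]), 'attitude': array([ 0.07000239, -0.67882792,  0.72699749, -0.07594054])}
stand [(array([ 0.569, -0.153,  0.004]), 0.98)]
column [(array([ 0.569, -0.149,  0.127]), 0.9)]
teeth []
catch_tip [(array([ 0.578, -0.149,  0.082]), 0.62)]
mirror [(array([0.571, 0.126, 0.001]), 0.69)]
mirror_top [(array([ 0.587, -0.146,  0.247]), 0.96), (array([0.443, 0.163, 0.002]), 0.31)]
tray [(array([0.502, 0.117, 0.001]), 0.57)]
tumbler [(array([0.678, 0.445, 0.002]), 0.9)]
flask [(array([0.506, 0.199, 0.006]), 0.82)]
```

View pics/side1.png

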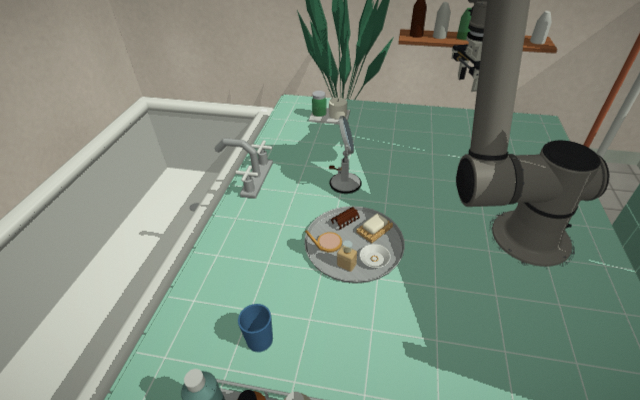

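View pics/top1.png

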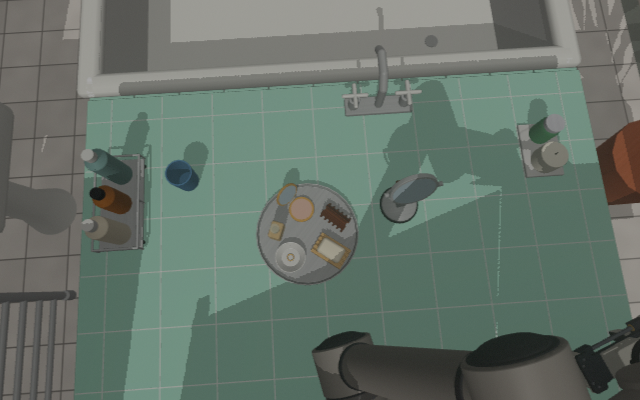

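```bash
cat >> h.py <<'E'
def cloud(n,d,reg,c=None):
    c=c or vision.get_calibration(n); f=200/np.tan(np.radians(c['fovy'])/2)
    v,u=np.nonzero(reg&(d>0)); z=d[v,u]
    P=np.c_[(u-c['cx'])/f*z,(v-c['cy'])/f*z,z]
    return rot(c['attitude']).apply(P)+c['position']
E
python3 - <<'E'
from h import *
for n in('side','top'):
    p,d=snap(n,n+'2.png')
    for l in('mirror','stand'):
      for r in silhouettes(n,l)[:2]:
        P=cloud(n,d,r['region']); print(n,l,round(r['score'],2),len(P),np.round(P.min(0),3),np.round(P.max(0),3))
        if l=='mirror':
            Q=P[(np.linalg.norm(P-[0.57,-.15,.195],axis=1)<.075)&(P[:,2]>.15)]
            print(len(Q),np.round(Q.mean(0),3))
            for k in range(4):
                m=Q.mean(0);U,S,V=np.linalg.svd(Q-m);nn=V[2]*np.sign(V[2][0]); r_=(Q-m)@nn
                Q=Q[np.abs(r_)<max(.004,1.5*r_.std())]
            print('plane',len(Q),r_.std(),np.round(nn,3),'yaw',np.arctan2(nn[1],nn[0]),'tilt',np.arcsin(nn[2]), 'centre off',(np.array([.5685,-.149,.194])-m)@nn)
E
```

```text
side mirror 0.52 315 [ 0.54  -0.473  0.   ] [ 0.636 -0.088  0.253]
302 [ 0.565 -0.131  0.211]
plane 239 0.0014919057546032835 [ 0.934  0.106 -0.341] yaw 0.11276211440672132 tilt -0.3481642028393471 centre off 0.008202856936812705
side stand 0.74 1029 [ 0.512 -0.213 -0.   ] [ 0.619 -0.075  0.253]
side stand 0.21 257 [ 0.543 -0.2    0.156] [ 0.586 -0.089  0.253]
top mirror 0.9 1084 [ 0.542 -0.219 -0.004] [ 0.654 -0.091  0.254]
1053 [ 0.567 -0.149  0.208]
plane 927 0.00109359661748215 [ 0.935  0.133 -0.328] yaw 0.14137193965263764 tilt -0.33416086814795926 centre off 0.007110047781168533
top stand 0.66 1879 [ 0.514 -0.279 -0.005] [ 0.652 -0.079  0.254]
```

```bash
cat >> h.py <<'E'
def mir(yaw,t):
    mx=np.array([np.cos(t)*np.cos(yaw),np.cos(t)*np.sin(yaw),-np.sin(t)])
    my=np.array([-np.sin(yaw),np.cos(yaw),0]); return mx,my,np.cross(mx,my)
def tool(yaw,t,sgn):
    mx,my,mz=mir(yaw,t); x=-mz;y=sgn*mx
    return R.from_matrix(np.c_[x,y,np.cross(x,y)])
def rows(p0,R0,p1,R1,n,jaw):
    # rotate uniformly, straight line
    rv=(R0.inv()*R1).as_rotvec(); out=[];p=p0
    for i in range(n):
        Ri=R0*R.from_rotvec(rv*i/n); d=Ri.inv().apply((p1-p0)/n)*1000
        out.append([*np.round(d,2),*np.round(rv/n,4),jaw])
    return out
E
python3 - <<'E'
from h import *
s=readout.get_state(); R0=rot(s['orientation']); p0=s['position']
print(np.round(R0.as_matrix(),3))
C=np.array([.569,-.149,.194]); mx,my,mz=mir(.14,.34)
for sg in(1,-1):
    T=tool(.14,.34,sg); print(sg,np.round((R0.inv()*T).as_rotvec(),3),np.round(T.as_matrix(),3))
print(C+mz*.06)
E
```

```text
[[-0.     0.36  -0.933]
 [-0.    -0.933 -0.36 ]
 [-1.     0.     0.   ]]
1 [-1.328 -0.228 -0.287] [[-0.33   0.934  0.14 ]
 [-0.047  0.132 -0.99 ]
 [-0.943 -0.333 -0.   ]]
-1 [ 1.78  -0.306  0.243] [[-0.33  -0.934 -0.14 ]
 [-0.047 -0.132  0.99 ]
 [-0.943  0.333  0.   ]]
[ 0.58881346 -0.14620785  0.25056528]
```

```bash
python3 - <<'E'
from h import *
s=readout.get_state(); R0=rot(s['orientation']); p0=s['position']
C=np.array([.569,-.149,.194]); mx,my,mz=mir(.14,.34)
pm=np.array([.189,-.489,.227])
for r in rows(p0,R0,C+mz*.15,tool(.14,.34,1),20,-1): print(r,',')
E
```

```text
[np.float64(-5.44), np.float64(-8.48), np.float64(-26.29), np.float64(-0.0664), np.float64(-0.0114), np.float64(-0.0144), -1] ,
[np.float64(-5.63), np.float64(-6.8), np.float64(-26.73), np.float64(-0.0664), np.float64(-0.0114), np.float64(-0.0144), -1] ,
[np.float64(-5.85), np.float64(-5.09), np.float64(-27.06), np.float64(-0.0664), np.float64(-0.0114), np.float64(-0.0144), -1] ,
[np.float64(-6.1), np.float64(-3.37), np.float64(-27.27), np.float64(-0.0664), np.float64(-0.0114), np.float64(-0.0144), -1] ,
[np.float64(-6.37), np.float64(-1.65), np.float64(-27.37), np.float64(-0.0664), np.float64(-0.0114), np.float64(-0.0144), -1] ,
[np.float64(-6.67), np.float64(0.08), np.float64(-27.35), np.float64(-0.0664), np.float64(-0.0114), np.float64(-0.0144), -1] ,
[np.float64(-7.0), np.float64(1.79), np.float64(-27.21), np.float64(-0.0664), np.float64(-0.0114), np.float64(-0.0144), -1] ,
[np.float64(-7.35), np.float64(3.49), np.float64(-26.95), np.float64(-0.0664), np.float64(-0.0114), np.float64(-0.0144), -1] ,
[np.float64(-7.71), np.float64(5.16), np.float64(-26.58), np.float64(-0.0664), np.
[... 748 characters left out ...]
4(-0.0664), np.float64(-0.0114), np.float64(-0.0144), -1] ,
[np.float64(-10.7), np.float64(15.48), np.float64(-20.94), np.float64(-0.0664), np.float64(-0.0114), np.float64(-0.0144), -1] ,
[np.float64(-11.17), np.float64(16.67), np.float64(-19.74), np.float64(-0.0664), np.float64(-0.0114), np.float64(-0.0144), -1] ,
[np.float64(-11.63), np.float64(17.78), np.float64(-18.47), np.float64(-0.0664), np.float64(-0.0114), np.float64(-0.0144), -1] ,
[np.float64(-12.1), np.float64(18.79), np.float64(-17.12), np.float64(-0.0664), np.float64(-0.0114), np.float64(-0.0144), -1] ,
[np.float64(-12.56), np.float64(19.7), np.float64(-15.7), np.float64(-0.0664), np.float64(-0.0114), np.float64(-0.0144), -1] ,
```

Request:
{"api": "carry_out", "payload": {"motion": [[-20,-8,-26,-0.066,-0.011,-0.014,-1],[-20,-7,-27,-0.066,-0.011,-0.014,-1],[-20,-5,-27,-0.066,-0.011,-0.014,-1],[-6,-3,-27,-0.066,-0.011,-0.014,-1],[-6,-2,-27,-0.066,-0.011,-0.014,-1],[-7,0,-27,-0.066,-0.011,-0.014,-1],[-7,2,-27,-0.066,-0.011,-0.014,-1],[-7,3,-27,-0.066,-0.011,-0.014,-1],[-8,5,-27,-0.066,-0.011,-0.014,-1],[-8,7,-26,-0.066,-0.011,-0.014,-1]]}}

```text
t: 2.55
position: [0.4046, -0.3166, 0.3246]
orientation: [-0.307, -0.566, -0.389, 0.659]
contact_force: [0.1, -0.4, 0.5]
grip_width: 0.0917
```

Request:
{"api": "carry_out", "payload": {"motion": [[-8,8,-25,-0.066,-0.011,-0.014,-1],[-9,10,-25,-0.066,-0.011,-0.014,-1],[-9,11,-24,-0.066,-0.011,-0.014,-1],[-10,13,-23,-0.066,-0.011,-0.014,-1],[-10,14,-22,-0.066,-0.011,-0.014,-1],[-10,15,-21,-0.066,-0.011,-0.014,-1],[-11,17,-20,-0.066,-0.011,-0.014,-1],[-11,18,-18,-0.066,-0.011,-0.014,-1],[-12,19,-17,-0.066,-0.011,-0.014,-1],[0,0,0,0,0,0,-1]]}}

```text
t: 3.8
position: [0.5979, -0.1607, 0.3712]
orientation: [0.436, 0.393, 0.583, -0.561]
contact_force: [0.4, -0.9, -0.1]
grip_width: 0.0915
```

```bash
python3 - <<'E'
from h import *
s=readout.get_state(); print({k:np.round(v,3) for k,v in s.items()})
R0=rot(s['orientation']);print(np.round(R0.as_matrix(),3))
p,d=snap('wrist','w1.png'); c=vision.get_calibration('wrist'); print(c)
for l in('mirror_top','mirror','column'):
    r=spot_point('wrist',l); print(l,[(np.round(x['location'],3),round(x['score'],2)) for x in r[:2]])
E
```

```text
{'t': np.float64(3.8), 'qpos': array([-0.321,  0.716,  0.552, -0.153,  2.159, -0.454]), 'qd': array([-0.038, -0.035,  0.062, -0.009, -0.028,  0.019]), 'tau': array([  1.371, -61.685, -26.127,  -0.391,   1.678,  -0.239]), 'position': array([ 0.598, -0.161,  0.371]), 'orientation': array([ 0.436,  0.393,  0.583, -0.561]), 'contact_force': array([ 0.426, -0.858, -0.113]), 'wrist_torque': array([ 0.014, -0.292, -0.025]), 'grip_width': np.float64(0.092)}
[[-0.31   0.948  0.067]
 [-0.03   0.061 -0.998]
 [-0.95  -0.311  0.01 ]]
{'fovy': 65.70646984690485, 'cx': 315.37319747072763, 'cy': 197.9534416758763, 'position': array([ 0.64191212, -0.07510331,  0.52075505]), 'attitude': array([ 0.16078335,  0.973886  ,  0.05511984, -0.15052098])}
mirror_top [(array([ 0.586, -0.146,  0.251]), 0.77)]
mirror [(array([ 0.57 , -0.154,  0.193]), 0.96)]
column [(array([ 0.572, -0.149,  0.127]), 0.79)]
```

View pics/w1.png

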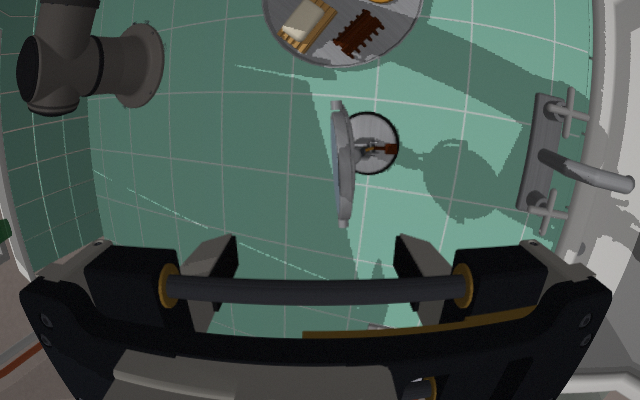

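```bash
python3 - <<'E'
from h import *
p,d=snap('wrist','w2.png'); c=vision.get_calibration('wrist'); f=200/np.tan(np.radians(c['fovy'])/2)
r=silhouettes('wrist','mirror')[0]; print(r['score'])
v,u=np.nonzero(r['region']&(d>0)); z=d[v,u]
x=(u-c['cx']);y=(v-c['cy']);rr=np.hypot(x,y);th=rr/f
P=np.c_[np.tan(th)*x/rr*z,np.tan(th)*y/rr*z,z]; P=rot(c['attitude']).apply(P)+c['position']
Q=P[(P[:,2]>.12)&(np.linalg.norm(P-[.57,-.15,.195],axis=1)<.08)]
print(len(Q),Q.min(0),Q.max(0))
T=Q[Q[:,2]>Q[:,2].max()-.004];print('top',len(T),T.mean(0),T.min(0),T.max(0))
# slices by height: face edges
for h in np.arange(.14,.26,.01):
    S=Q[abs(Q[:,2]-h)<.005]
    if len(S)>5: print(round(h,3),len(S),np.round(S.min(0),3),np.round(S.max(0),3),np.round(S.mean(0),3))
# yoke ends
for a in (Q[Q[:,1]>Q[:,1].max()-.006],Q[Q[:,1]<Q[:,1].min()+.006]): print(len(a),np.round(np.median(a,0),3))
img=cv2.resize(p[80:250,260:430],None,fx=4,fy=4,interpolation=cv2.INTER_CUBIC)[:600]; cv2.imwrite('pics/w2c.png',img[:,:,::-1])
rr_=r['region'][80:250,260:430]
E
```

```text
0.94
1871 [ 0.54619073 -0.20676812  0.12939911] [ 0.59481448 -0.0916053   0.25294999]
top 337 [ 0.58608384 -0.1479061   0.25036416] [ 0.57868294 -0.16835018  0.24895413] [ 0.59450829 -0.12955516  0.25294999]
0.15 12 [ 0.546 -0.173  0.147] [ 0.552 -0.144  0.154] [ 0.549 -0.16   0.151]
0.16 22 [ 0.548 -0.187  0.155] [ 0.557 -0.132  0.165] [ 0.551 -0.157  0.16 ]
0.17 28 [ 0.55  -0.197  0.165] [ 0.562 -0.121  0.175] [ 0.555 -0.154  0.17 ]
0.18 42 [ 0.551 -0.201  0.175] [ 0.566 -0.11   0.185] [ 0.558 -0.154  0.18 ]
0.19 62 [ 0.553 -0.202  0.185] [ 0.568 -0.095  0.195] [ 0.56  -0.144  0.19 ]
0.2 64 [ 0.558 -0.207  0.195] [ 0.572 -0.092  0.205] [ 0.564 -0.143  0.2  ]
0.21 112 [ 0.559 -0.206  0.205] [ 0.577 -0.092  0.215] [ 0.567 -0.128  0.21 ]
0.22 141 [ 0.563 -0.202  0.215] [ 0.59  -0.094  0.225] [ 0.572 -0.132  0.221]
0.23 261 [ 0.566 -0.199  0.225] [ 0.593 -0.1    0.235] [ 0.577 -0.136  0.231]
0.24 421 [ 0.572 -0.19   0.235] [ 0.595 -0.108  0.245] [ 0.583 -0.143  0.241]
0.25 697 [ 0.576 -0.179  0.245] [ 0.595 -0.12   0.253] [ 0.586 -0.147  0.249]
83 [ 0.566 -0.095  0.214]
18 [ 0.577 -0.202  0.212]
```

View pics/w2c.png

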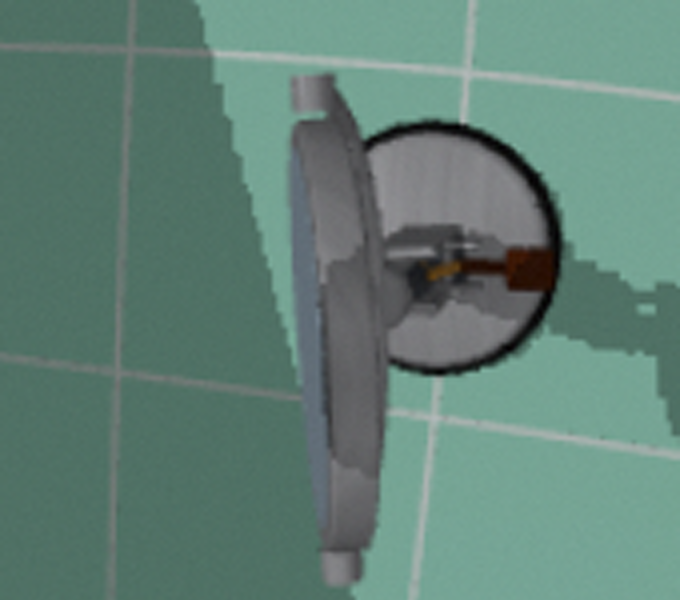

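```bash
python3 - <<'E'
from h import *
s=readout.get_state(); R0=rot(s['orientation']); p0=s['position']
C=np.array([.5675,-.149,.195]); yaw,t=.12,.34; mx,my,mz=mir(yaw,t); T=tool(yaw,t,1)
for r in rows(p0,R0,C+mz*.10,T,4,-1): print([float(x) for x in r],',')
E
```

```text
[19.35, 7.87, -4.61, -0.0143, -0.002, -0.006, -1.0] ,
[19.29, 8.05, -4.54, -0.0143, -0.002, -0.006, -1.0] ,
[19.23, 8.23, -4.46, -0.0143, -0.002, -0.006, -1.0] ,
[19.17, 8.4, -4.38, -0.0143, -0.002, -0.006, -1.0] ,
```

Request:
{"api": "carry_out", "payload": {"motion": [[19,8,-4.5,-0.0143,-0.002,-0.006,-1],[19,8,-4.5,-0.0143,-0.002,-0.006,-1],[19,8,-4.5,-0.0143,-0.002,-0.006,-1],[19,8,-4.5,-0.0143,-0.002,-0.006,-1],[0,0,0,0,0,0,-1],[0,0,0,0,0,0,-1]]}}

```text
t: 4.85
position: [0.601, -0.1448, 0.2912]
orientation: [0.443, 0.373, 0.601, -0.552]
contact_force: [0.0, -0.1, 0.4]
grip_width: 0.0919
```

```bash
python3 - <<'E'
from h import *
s=readout.get_state(); R0=rot(s['orientation']); p0=s['position']
print(p0,s['contact_force'],s['wrist_torque'])
C=np.array([.5675,-.149,.195]); yaw,t=.12,.34; mx,my,mz=mir(yaw,t); T=tool(yaw,t,1)
for r in rows(p0,R0,C+mz*.033,T,6,-1): print([float(x) for x in r],',')
snap('wrist','w3.png')
E
```

```text
[ 0.60099395 -0.14476406  0.29123407] [ 0.03227215 -0.1027653   0.4148213 ] [-0.04449162 -0.28513101 -0.00752637]
[11.5, 0.03, 0.02, 0.0001, 0.0001, -0.0002, -1.0] ,
[11.5, 0.03, 0.03, 0.0001, 0.0001, -0.0002, -1.0] ,
[11.5, 0.04, 0.03, 0.0001, 0.0001, -0.0002, -1.0] ,
[11.5, 0.04, 0.03, 0.0001, 0.0001, -0.0002, -1.0] ,
[11.5, 0.04, 0.03, 0.0001, 0.0001, -0.0002, -1.0] ,
[11.5, 0.04, 0.03, 0.0001, 0.0001, -0.0002, -1.0] ,
```

View pics/w3.png

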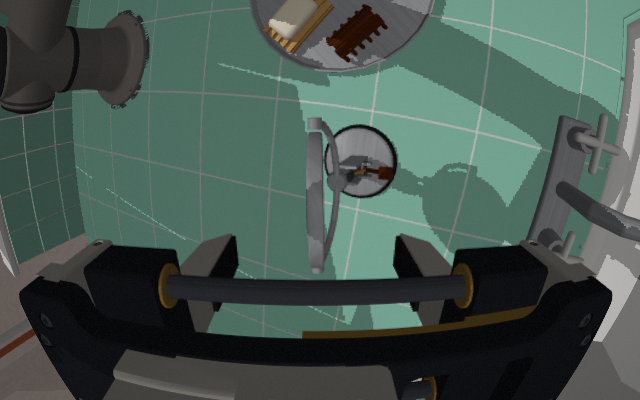

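Request:
{"api": "carry_out", "payload": {"motion": [[11.5,0,0,0,0,0,-1],[11.5,0,0,0,0,0,-1],[11.5,0,0,0,0,0,-1],[11.5,0,0,0,0,0,-1],[11.5,0,0,0,0,0,-1],[10,0,0,0,0,0,-1],[0,0,0,0,0,0,-1]]}}

```text
t: 5.78
position: [0.5782, -0.1469, 0.2257]
orientation: [0.442, 0.372, 0.602, -0.552]
contact_force: [0.1, 0.2, -0.5]
grip_width: 0.0918
```

```bash
python3 - <<'E'
from h import *
s=readout.get_state(); R0=rot(s['orientation']); p0=s['position']
print(p0,s['contact_force'],s['wrist_torque'])
p,d=snap('side','s3.png'); cv2.imwrite('pics/s3c.png',cv2.resize(p[80:210,270:430],None,fx=4,fy=4)[:,:,::-1])
snap('wrist','w4.png')
E
```

```text
[ 0.57817679 -0.14687605  0.22567432] [ 0.11619477  0.23406395 -0.52307312] [-0.03566824 -0.30719818  0.03553817]
```

View pics/s3c.png

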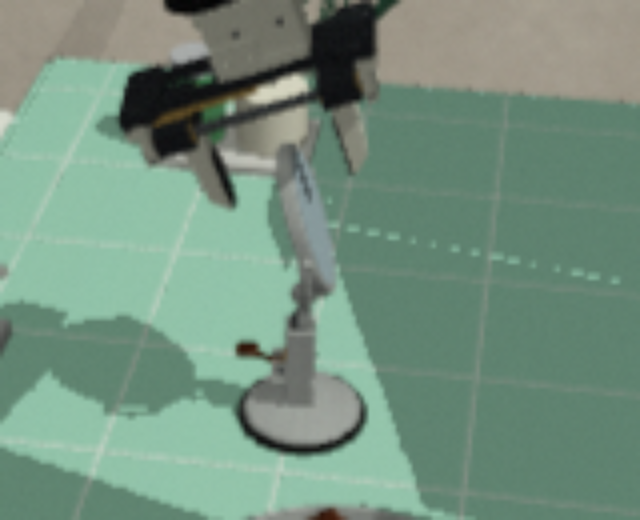

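View pics/w4.png

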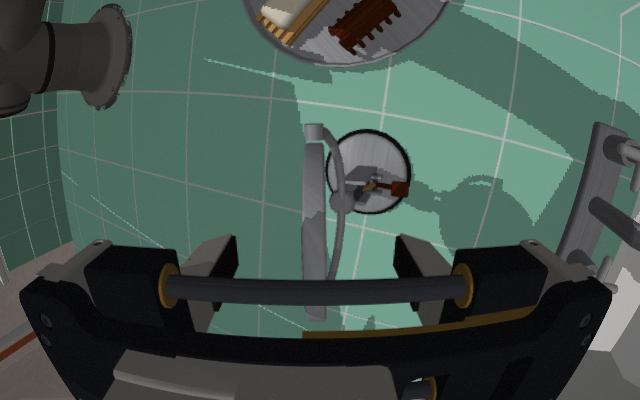

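Request:
{"api": "carry_out", "payload": {"motion": [[0,0,0,0,0,0,0.6],[0,0,0,0,0,0,0.6],[0,0,0,0,0,0,0.6],[0,0,0,0,0,0,0.6]], "grip_force": 10}}

```text
t: 6.38
position: [0.5787, -0.1469, 0.2264]
orientation: [0.442, 0.372, 0.601, -0.552]
contact_force: [-0.2, -0.5, -0.4]
grip_width: 0.0561
```

Request:
{"api": "carry_out", "payload": {"motion": [[0,0,0,0,0,0,0.75],[0,0,0,0,0,0,0.8],[0,0,0,0,0,0,0.85],[0,0,0,0,0,0,1],[0,0,0,0,0,0,1]], "grip_force": 10}}

```text
t: 7.0
position: [0.5786, -0.1469, 0.2264]
orientation: [0.442, 0.372, 0.601, -0.551]
contact_force: [0.5, -0.0, -0.4]
grip_width: 0.012
```

Request:
{"api": "carry_out", "payload": {"motion": [[0,0,0,0,0,0,1],[0,0,0,0,0,0,1]], "grip_force": 60}}

```text
t: 7.25
position: [0.5786, -0.1469, 0.2264]
orientation: [0.442, 0.372, 0.601, -0.551]
contact_force: [-1.7, -0.9, -0.1]
grip_width: 0.0118
```

```bash
python3 - <<'E'
from h import *
s=readout.get_state(); R0=rot(s['orientation'])
print(s['position'],s['contact_force'],s['wrist_torque'],s['grip_width'])
M=R0.as_matrix(); print(np.round(M,3)); print('yaw',np.arctan2(M[1,1],M[0,1]),'tilt',-np.arcsin(M[2,1]))
print('up 1mm in tool',R0.inv().apply([0,0,1]))
E
```

```text
[ 0.5786402  -0.14688189  0.22641977] [-1.70838999 -0.9272449  -0.10602073] [ 0.12625136 -0.13292366  0.41964061] 0.01176349480388773
[[-0.332  0.936  0.122]
 [-0.04   0.115 -0.993]
 [-0.943 -0.334 -0.   ]]
yaw 0.12210903680198715 tilt 0.3404916594230234
up 1mm in tool [-9.42590465e-01 -3.33950566e-01 -4.83599040e-04]
```

Request:
{"api": "carry_out", "payload": {"motion": [[-0.47,-0.17,0,0,0,0,1],[0,0,0,0,0,0,1]]}}

```text
t: 7.5
position: [0.5786, -0.1469, 0.2265]
orientation: [0.442, 0.372, 0.601, -0.552]
contact_force: [-0.5, -0.9, -1.4]
grip_width: 0.0116
```

Request:
{"api": "carry_out", "payload": {"motion": [[-0.28,-0.1,0,0,0,0,1],[0,0,0,0,0,0,1]]}}

```text
t: 7.75
position: [0.5786, -0.1468, 0.2267]
orientation: [0.442, 0.372, 0.602, -0.552]
contact_force: [-0.4, -0.4, -5.1]
grip_width: 0.0117
```

Request:
{"api": "carry_out", "payload": {"motion": [[-0.28,-0.1,0,0,0,0,1],[0,0,0,0,0,0,1]]}}

```text
t: 8.0
position: [0.5786, -0.1469, 0.2272]
orientation: [0.442, 0.372, 0.601, -0.552]
contact_force: [-0.3, -0.5, -6.2]
grip_width: 0.0117
```

Request:
{"api": "carry_out", "payload": {"motion": [[-0.28,-0.1,0,0,0,0,1],[0,0,0,0,0,0,1]]}}

```text
t: 8.25
position: [0.5786, -0.1469, 0.2274]
orientation: [0.442, 0.372, 0.601, -0.552]
contact_force: [-0.2, -1.0, -8.0]
grip_width: 0.0118
```

Request:
{"api": "carry_out", "payload": {"motion": [[0.15,0.05,0,0,0,0,1],[0,-0.17,0,0,0,0.005,1],[0,-0.33,0,0,0,0.01,1],[0,-0.33,0,0,0,0.01,1],[0,0,0,0,0,0,1]]}}

```text
t: 8.88
position: [0.5777, -0.147, 0.228]
orientation: [0.449, 0.38, 0.597, -0.546]
contact_force: [-0.6, -0.1, -8.1]
grip_width: 0.0117
```

Request:
{"api": "carry_out", "payload": {"motion": [[0,-0.33,0,0,0,0.01,1],[0,-0.5,0,0,0,0.015,1],[0,-0.5,0,0,0,0.015,1]]}}

```text
t: 9.25
position: [0.5765, -0.1472, 0.2283]
orientation: [0.46, 0.392, 0.589, -0.537]
contact_force: [-1.1, -1.2, -7.4]
grip_width: 0.0117
```

Request:
{"api": "carry_out", "payload": {"motion": [[0,-0.5,0,0,0,0.015,1],[0,-0.5,0,0,0,0.015,1],[0,-0.5,0,0,0,0.015,1],[0,-0.5,0,0,0,0.015,1]]}}

```text
t: 9.75
position: [0.5745, -0.1475, 0.2288]
orientation: [0.476, 0.409, 0.577, -0.523]
contact_force: [-0.5, -1.4, -7.9]
grip_width: 0.0113
```

Request:
{"api": "carry_out", "payload": {"motion": [[0,-0.5,0,0,0,0.015,1],[0,-0.5,0,0,0,0.015,1],[0,-0.5,0,0,0,0.015,1],[0,-0.5,0,0,0,0.015,1]]}}

```text
t: 10.25
position: [0.5726, -0.1477, 0.2292]
orientation: [0.492, 0.426, 0.564, -0.508]
contact_force: [-2.3, -1.1, -6.4]
grip_width: 0.0115
```

```bash
cat >> h.py <<'E'
def pr():
    s=readout.get_state(); R0=rot(s['orientation']); M=R0.as_matrix()
    print(s['t'],np.round(s['position'],4),'F',np.round(s['contact_force'],2),'T',np.round(s['wrist_torque'],2),s['grip_width'])
    print('yaw',np.arctan2(M[1,1],M[0,1]),'tilt',-np.arcsin(M[2,1]),'roll',M[2,2], 'up',R0.inv().apply([0,0,1]))
E
python3 -c "
from h import *
pr()"
```

```text
10.25 [ 0.5726 -0.1477  0.2292] F [-2.27 -1.11 -6.41] T [-0.08  0.08  0.48] 0.01153216383382787
yaw 0.12152265348156509 tilt 0.1547774663700329 roll -0.0002529594513445699 up [-9.88045829e-01 -1.54160230e-01 -2.52959451e-04]
```

Request:
{"api": "carry_out", "payload": {"motion": [[0,-0.5,0,0,0,0.015,1],[0,-0.5,0,0,0,0.015,1],[0,-0.5,0,0,0,0.015,1],[0,-0.5,0,0,0,0.015,1]]}}

```text
t: 10.75
position: [0.5706, -0.148, 0.2294]
orientation: [0.507, 0.443, 0.551, -0.493]
contact_force: [-2.7, -3.1, -7.0]
grip_width: 0.0115
```

Request:
{"api": "carry_out", "payload": {"motion": [[0,-0.5,0,0,0,0.015,1],[0,-0.5,0,0,0,0.015,1],[0,-0.5,0,0,0,0.015,1],[0,-0.5,0,0,0,0.015,1]]}}

```text
t: 11.25
position: [0.5686, -0.1482, 0.2296]
orientation: [0.521, 0.459, 0.538, -0.478]
contact_force: [-2.8, -3.2, -6.4]
grip_width: 0.011
```

Request:
{"api": "carry_out", "payload": {"motion": [[0,-0.5,0,0,0,0.015,1],[0,-0.4,0,0,0,0.012,1],[0,-0.27,0,0,0,0.008,1],[0,0,0,0,0,0,1]]}}

```text
t: 11.75
position: [0.5674, -0.1484, 0.2296]
orientation: [0.529, 0.469, 0.53, -0.469]
contact_force: [-2.2, -4.0, -6.1]
grip_width: 0.0115
```

```bash
python3 - <<'E'
from h import *
pr()
for n in('top','side'):
    p,d=snap(n,n+'4.png')
    r=silhouettes(n,'mirror')[0]
    P=cloud(n,d,r['region']); Q=P[(np.linalg.norm(P-[0.57,-.15,.195],axis=1)<.065)&(P[:,2]>.14)&(P[:,2]<.225)]
    if len(Q)<20: print(n,len(Q)); continue
    for k in range(5):
        m=np.median(Q,0) if k==0 else Q.mean(0);U,S,V=np.linalg.svd(Q-m);nn=V[2]*np.sign(V[2][0]); r_=(Q-m)@nn
        Q=Q[np.abs(r_)<max(.004,1.5*r_.std())]
    print(n,len(Q),r_.std(),nn,np.arctan2(nn[1],nn[0]),-np.arcsin(nn[2]))
p=cv2.imread('pics/side4.png'); cv2.imwrite('pics/s4c.png',cv2.resize(p[80:210,270:430],None,fx=4,fy=4))
E
```

```text
11.75 [ 0.5674 -0.1484  0.2296] F [-2.24 -3.97 -6.07] T [-0.4   0.67  0.49] 0.011483683278770827
yaw 0.12141806493692897 tilt 0.0003107166679364319 roll -0.00017643764821057006 up [-9.99999936e-01 -3.10716663e-04 -1.76437648e-04]
top 97 0.0010415461988174707 [ 0.9954548   0.09511885 -0.00470656] 0.09526392983864919 0.004706580262941484
side 36 0.0020919607871037857 [ 0.84286378 -0.52507865 -0.11778394] -0.5571380407258134 0.11805798709273317
```

View pics/s4c.png

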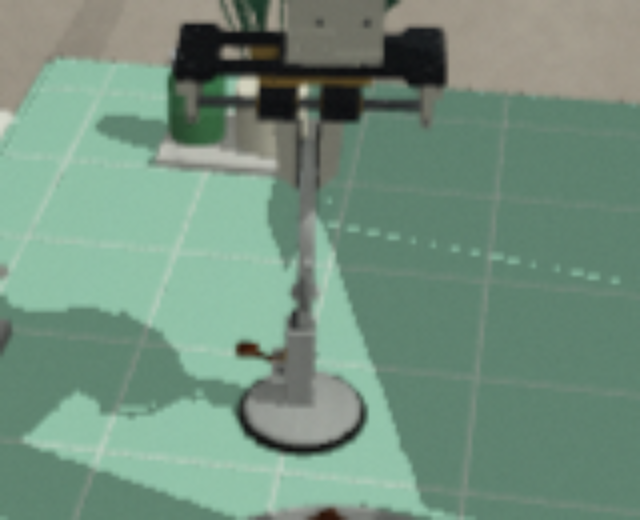

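Request:
{"api": "carry_out", "payload": {"motion": [[-0.5,0,0.4,0,0,0,1],[-0.5,0,0,0,0,0,1]]}}

```text
t: 12.2
position: [0.5674, -0.1485, 0.23]
orientation: [0.529, 0.469, 0.53, -0.469]
contact_force: [-3.4, -3.2, -10.7]
grip_width: 0.0115
```

Request:
{"api": "carry_out", "payload": {"motion": [[-0.5,0,0,0,0,0,1],[-0.5,0,0,0,0,0,1]]}}

```text
t: 12.45
position: [0.5674, -0.1485, 0.2312]
orientation: [0.529, 0.469, 0.53, -0.469]
contact_force: [-3.9, -2.7, -11.0]
grip_width: 0.0118
```

Request:
{"api": "carry_out", "payload": {"motion": [[-0.5,0,0,0,0,0,1],[-0.5,0,0,0,0,0,1]]}}

```text
t: 12.7
position: [0.5674, -0.1485, 0.2323]
orientation: [0.529, 0.469, 0.53, -0.469]
contact_force: [-4.8, -3.2, -12.2]
grip_width: 0.0116
```

Request:
{"api": "carry_out", "payload": {"motion": [[-0.5,0,0,0,0,0,1],[-0.5,0,0,0,0,0,1]]}}

```text
t: 12.95
position: [0.5674, -0.1485, 0.2333]
orientation: [0.529, 0.469, 0.53, -0.469]
contact_force: [-3.3, -2.5, -13.0]
grip_width: 0.0114
```

Request:
{"api": "carry_out", "payload": {"motion": [[-0.5,0,0,0,0,0,1],[-0.5,0,0,0,0,0,1]]}}

```text
t: 13.2
position: [0.5675, -0.1485, 0.2349]
orientation: [0.529, 0.469, 0.53, -0.469]
contact_force: [-5.2, -2.3, -13.0]
grip_width: 0.0113
```

Request:
{"api": "carry_out", "payload": {"motion": [[-0.5,0,0,0,0,0,1],[-0.5,0,0,0,0,0,1]]}}

```text
t: 13.45
position: [0.5675, -0.1485, 0.2355]
orientation: [0.529, 0.469, 0.53, -0.469]
contact_force: [-6.2, -0.8, -4.9]
grip_width: 0.0113
```

Request:
{"api": "carry_out", "payload": {"motion": [[-0.5,0,0,0,0,0,1],[-0.5,0,0,0,0,0,1]]}}

```text
t: 13.7
position: [0.5676, -0.1485, 0.2375]
orientation: [0.529, 0.469, 0.53, -0.469]
contact_force: [-6.0, -1.8, -8.5]
grip_width: 0.0114
```

Request:
{"api": "carry_out", "payload": {"motion": [[-0.5,0,0,0,0,0,1],[-0.5,0,0,0,0,0,1]]}}

```text
t: 13.95
position: [0.5675, -0.1485, 0.2381]
orientation: [0.529, 0.469, 0.53, -0.469]
contact_force: [-5.5, -2.4, -11.6]
grip_width: 0.012
```

Request:
{"api": "carry_out", "payload": {"motion": [[-0.5,-0.2,0.1,0,0,0,1],[-0.5,-0.2,0.1,0,0,0,1]]}}

```text
t: 14.2
position: [0.5674, -0.1486, 0.2386]
orientation: [0.529, 0.469, 0.53, -0.468]
contact_force: [-4.0, 0.8, -13.4]
grip_width: 0.0113
```

Request:
{"api": "carry_out", "payload": {"motion": [[-0.5,0,0,0,0,0,1],[-0.5,0,0,0,0,0,1]]}}

```text
t: 14.45
position: [0.5674, -0.1486, 0.2393]
orientation: [0.529, 0.469, 0.53, -0.469]
contact_force: [-4.2, 0.7, -11.4]
grip_width: 0.0114
```

Request:
{"api": "carry_out", "payload": {"motion": [[-0.5,0,0,0,0,0,1],[-0.5,0,0,0,0,0,1]]}}

```text
t: 14.7
position: [0.5674, -0.1486, 0.2406]
orientation: [0.529, 0.469, 0.53, -0.469]
contact_force: [-2.8, 1.1, -12.6]
grip_width: 0.0117
```

Request:
{"api": "carry_out", "payload": {"motion": [[-0.5,0,0,0,0,0,1],[-0.5,0,0,0,0,0,1]]}}

```text
t: 14.95
position: [0.5674, -0.1487, 0.2415]
orientation: [0.529, 0.469, 0.53, -0.469]
contact_force: [-2.9, 2.5, -11.9]
grip_width: 0.0119
```

Request:
{"api": "carry_out", "payload": {"motion": [[-0.5,0,0,0,0,0,1],[-0.5,0,0,0,0,0,1]]}}

```text
t: 15.2
position: [0.5674, -0.1487, 0.2428]
orientation: [0.529, 0.469, 0.53, -0.469]
contact_force: [-4.0, 3.5, -12.5]
grip_width: 0.0115
```

Request:
{"api": "carry_out", "payload": {"motion": [[-0.5,0,-0.2,0,0,0,1]]}}

```text
t: 15.32
position: [0.5674, -0.1486, 0.243]
orientation: [0.529, 0.469, 0.53, -0.469]
contact_force: [-2.3, 2.4, -13.6]
grip_width: 0.0118
```

Request:
{"api": "carry_out", "payload": {"motion": [[-0.5,0,0,0,0,0,1]]}}

```text
t: 15.45
position: [0.5674, -0.1487, 0.2434]
orientation: [0.529, 0.469, 0.53, -0.469]
contact_force: [-3.6, 2.9, -6.1]
grip_width: 0.0118
```

Request:
{"api": "carry_out", "payload": {"motion": [[-0.5,0,0,0,0,0,1]]}}

```text
t: 15.58
position: [0.5674, -0.1487, 0.2453]
orientation: [0.53, 0.469, 0.529, -0.469]
contact_force: [-3.9, 3.7, -7.5]
grip_width: 0.0115
```

Request:
{"api": "carry_out", "payload": {"motion": [[-0.5,0,0,0,0,0,1]]}}

```text
t: 15.7
position: [0.5674, -0.1487, 0.2455]
orientation: [0.53, 0.469, 0.529, -0.469]
contact_force: [-3.4, 3.2, -8.8]
grip_width: 0.0113
```

Request:
{"api": "carry_out", "payload": {"motion": [[-0.5,0,0,0,0,0,1]]}}

```text
t: 15.82
position: [0.5674, -0.1487, 0.2456]
orientation: [0.529, 0.469, 0.529, -0.469]
contact_force: [-4.6, 2.6, -9.4]
grip_width: 0.0118
```

Request:
{"api": "carry_out", "payload": {"motion": [[-0.5,0,0,0,0,0,1]]}}

```text
t: 15.95
position: [0.5673, -0.1487, 0.2458]
orientation: [0.529, 0.469, 0.53, -0.469]
contact_force: [-2.7, 2.6, -10.7]
grip_width: 0.0119
```

Request:
{"api": "carry_out", "payload": {"motion": [[-0.5,0,-0.3,0,0,0,1],[-0.5,0,-0.2,0,0,0,1]]}}

```text
t: 16.2
position: [0.5673, -0.1486, 0.2465]
orientation: [0.529, 0.469, 0.529, -0.469]
contact_force: [-1.6, 0.7, -12.4]
grip_width: 0.0115
```

Request:
{"api": "carry_out", "payload": {"motion": [[-0.5,0,0,0,0,0,1],[-0.5,0,0,0,0,0,1]]}}

```text
t: 16.45
position: [0.5673, -0.1486, 0.2476]
orientation: [0.529, 0.469, 0.529, -0.469]
contact_force: [-3.0, 0.6, -11.7]
grip_width: 0.0117
```

Request:
{"api": "carry_out", "payload": {"motion": [[-0.5,0,0,0,0,0,1],[-0.5,0,0,0,0,0,1]]}}

```text
t: 16.7
position: [0.5673, -0.1485, 0.2485]
orientation: [0.529, 0.469, 0.529, -0.469]
contact_force: [-2.2, -1.8, -12.6]
grip_width: 0.0117
```

Request:
{"api": "carry_out", "payload": {"motion": [[-0.5,0,0,0,0,0,1]]}}

```text
t: 16.82
position: [0.5673, -0.1485, 0.249]
orientation: [0.529, 0.469, 0.529, -0.469]
contact_force: [-1.3, -1.7, -12.3]
grip_width: 0.0115
```

Request:
{"api": "carry_out", "payload": {"motion": [[-0.5,0,0,0,0,0,1]]}}

```text
t: 16.95
position: [0.5673, -0.1485, 0.2495]
orientation: [0.529, 0.469, 0.529, -0.469]
contact_force: [0.0, -2.3, -13.2]
grip_width: 0.0118
```

Request:
{"api": "carry_out", "payload": {"motion": [[-0.5,0,0,0,0,0,1]]}}

```text
t: 17.08
position: [0.5674, -0.1485, 0.2506]
orientation: [0.53, 0.469, 0.529, -0.469]
contact_force: [-2.2, -1.6, -7.0]
grip_width: 0.0119
```

```bash
python3 -c "
from h import *
pr()"
```

```text
17.075 [ 0.5674 -0.1485  0.2506] F [-2.18 -1.58 -7.05] T [0.07 0.59 0.55] 0.011855549078322146
yaw 0.1214596943106948 tilt -0.00018491822242699244 roll 0.0004031404365072988 up [-9.99999902e-01  1.84918221e-04  4.03140437e-04]
```

Request:
{"api": "carry_out", "payload": {"motion": [[0,0,0,0,0,0,1]]}}

```text
t: 17.2
position: [0.5674, -0.1485, 0.2509]
orientation: [0.53, 0.469, 0.529, -0.469]
contact_force: [-1.8, -1.9, -7.6]
grip_width: 0.0115
```

Request:
{"api": "carry_out", "payload": {"motion": [[-0.5,0,0,0,0,0,1]]}}

```text
t: 17.32
position: [0.5673, -0.1484, 0.2511]
orientation: [0.53, 0.469, 0.529, -0.469]
contact_force: [-3.3, -3.0, -8.4]
grip_width: 0.0115
```

Request:
{"api": "carry_out", "payload": {"motion": [[-0.5,0,0,0,0,0,1]]}}

```text
t: 17.45
position: [0.5673, -0.1484, 0.2513]
orientation: [0.529, 0.469, 0.529, -0.469]
contact_force: [-1.8, -3.4, -9.1]
grip_width: 0.0115
```

Request:
{"api": "carry_out", "payload": {"motion": [[-0.5,0,0,0,0,0,1],[-0.5,0,0,0,0,0,1]]}}

```text
t: 17.7
position: [0.5674, -0.1485, 0.2528]
orientation: [0.53, 0.469, 0.529, -0.469]
contact_force: [-2.2, -3.6, -5.0]
grip_width: 0.0116
```

Request:
{"api": "carry_out", "payload": {"motion": [[0.4,0,0,0,0,0,1],[0.3,0,0,0,0,0,1]]}}

```text
t: 17.95
position: [0.5674, -0.1485, 0.2524]
orientation: [0.53, 0.469, 0.529, -0.469]
contact_force: [-4.3, -4.2, 1.4]
grip_width: 0.0116
```

Request:
{"api": "carry_out", "payload": {"motion": [[0.3,0,0,0,0,0,1],[0.3,0,0,0,0,0,1]]}}

```text
t: 18.2
position: [0.5674, -0.1485, 0.2523]
orientation: [0.53, 0.469, 0.529, -0.469]
contact_force: [-5.4, -3.6, 3.9]
grip_width: 0.0115
```

Request:
{"api": "carry_out", "payload": {"motion": [[0.3,0,0,0,0,0,1],[0.3,0,0,0,0,0,1]]}}

```text
t: 18.45
position: [0.5674, -0.1485, 0.2522]
orientation: [0.53, 0.469, 0.529, -0.469]
contact_force: [-5.1, -2.6, 5.9]
grip_width: 0.0116
```

Request:
{"api": "carry_out", "payload": {"motion": [[0.3,0,0,0,0,0,1],[0.3,0,0,0,0,0,1]]}}

```text
t: 18.7
position: [0.5674, -0.1485, 0.2521]
orientation: [0.53, 0.469, 0.529, -0.469]
contact_force: [-6.4, -2.3, 8.6]
grip_width: 0.0119
```

Request:
{"api": "carry_out", "payload": {"motion": [[0.4,0,0,0,0,0,1],[0,0,0,0,0,0,1]]}}

```text
t: 18.95
position: [0.5675, -0.1485, 0.2521]
orientation: [0.531, 0.469, 0.528, -0.468]
contact_force: [-7.5, -2.5, 9.0]
grip_width: 0.0116
```

Request:
{"api": "carry_out", "payload": {"motion": [[0,0,0,0,0,0,1],[0,0,0,0,0,0,1],[0,0,0,0,0,0,1]]}}

```text
t: 19.32
position: [0.5675, -0.1485, 0.2521]
orientation: [0.53, 0.469, 0.528, -0.468]
contact_force: [-7.1, -2.4, 9.7]
grip_width: 0.0116
```

```bash
python3 - <<'E'
from h import *
pr()
for n in('top','side'):
    p,d=snap(n,n+'5.png')
    for l in('mirror','column','teeth','catch_tip'):
        r=spot_point(n,l); print(n,l,[(np.round(x['location'],3),round(x['score'],2)) for x in r[:2]])
E
```

```text
19.325 [ 0.5675 -0.1485  0.2521] F [-7.11 -2.38  9.74] T [-0.03  1.49  0.58] 0.011553356683779995
yaw 0.12145811894303526 tilt -0.0025643934831717963 roll 0.0017285376126437435 up [-0.99999522  0.00256439  0.00172854]
top mirror [(array([ 0.566, -0.15 ,  0.217]), 0.5)]
top column [(array([ 0.57 , -0.148,  0.15 ]), 0.57)]
top teeth [(array([ 0.576, -0.15 ,  0.126]), 0.79), (array([0.574, 0.124, 0.001]), 0.62)]
top catch_tip [(array([ 0.574, -0.148,  0.082]), 0.66), (array([0.54 , 0.032, 0.004]), 0.26)]
side mirror [(array([ 0.565, -0.15 ,  0.22 ]), 0.68)]
side column [(array([ 0.567, -0.146,  0.144]), 0.68)]
side teeth [(array([ 0.569, -0.149,  0.147]), 0.73), (array([ 0.575, -0.149,  0.121]), 0.6)]
side catch_tip [(array([ 0.574, -0.153,  0.089]), 0.83), (array([ 0.568, -0.148,  0.219]), 0.7)]
```

Request:
{"api": "carry_out", "payload": {"motion": [[-0.4,-0.1,0.1,0,0,0,1],[-0.4,-0.1,0.1,0,0,0,1],[-0.4,-0.1,0.1,0,0,0,1],[0,0,0,0,0,0,1]]}}

```text
t: 20.32
position: [0.5674, -0.1485, 0.2521]
orientation: [0.53, 0.469, 0.529, -0.468]
contact_force: [-5.5, -1.0, 7.2]
grip_width: 0.0118
```

Request:
{"api": "carry_out", "payload": {"motion": [[-0.3,-0.2,0,0,0,0,1],[-0.2,-0.2,0,0,0,0,1],[0,0,0,0,0,0,1]]}}

```text
t: 20.7
position: [0.5673, -0.1485, 0.2522]
orientation: [0.53, 0.469, 0.529, -0.468]
contact_force: [-3.9, -1.1, 5.5]
grip_width: 0.0118
```

```bash
python3 -c "
from h import *
pr()"
```

```text
20.7 [ 0.5673 -0.1485  0.2522] F [-3.93 -1.12  5.47] T [0.03 0.71 0.5 ] 0.011830060427655574
yaw 0.12171094473411866 tilt -0.002319933475665114 roll 0.0004953452983844642 up [-9.99997186e-01  2.31993139e-03  4.95345298e-04]
```

Request:
{"api": "carry_out", "payload": {"motion": [[-0.4,-0.2,0,0,0,0,1],[-0.4,-0.2,0,0,0,0,1],[0,0,0,0,0,0,1]]}}

```text
t: 21.08
position: [0.5671, -0.1486, 0.2522]
orientation: [0.53, 0.469, 0.529, -0.468]
contact_force: [1.3, -1.2, 4.9]
grip_width: 0.0118
```

Request:
{"api": "carry_out", "payload": {"motion": [[-0.3,-0.1,0,0,0,0,1],[0,0,0,0,0,0,1]]}}

```text
t: 21.32
position: [0.5669, -0.1486, 0.2523]
orientation: [0.53, 0.469, 0.529, -0.468]
contact_force: [3.7, -1.1, 3.4]
grip_width: 0.0115
```

```bash
python3 -c "
from h import *
pr()"
```

```text
21.325 [ 0.5669 -0.1486  0.2523] F [ 3.75 -1.11  3.44] T [ 0.21 -0.84  0.57] 0.011535961395126925
yaw 0.12166705189436688 tilt -0.00168695276141105 roll -3.439388469023141e-05 up [-9.99998577e-01  1.68695196e-03 -3.43938847e-05]
```

Request:
{"api": "carry_out", "payload": {"motion": [[-0.4,0.15,0,0,0,-0.001,1],[-0.3,0.1,0,0,0,-0.001,1],[0,0,0,0,0,0,1],[0,0,0,0,0,0,1]]}}

```text
t: 21.82
position: [0.5669, -0.1486, 0.2524]
orientation: [0.529, 0.468, 0.53, -0.469]
contact_force: [4.0, -1.6, 0.7]
grip_width: 0.0115
```

Request:
{"api": "carry_out", "payload": {"motion": [[0,0.2,0,0,0,0,1],[0,0.1,0,0,0,0,1],[0,0,0,0,0,0,1]]}}

```text
t: 22.2
position: [0.5669, -0.1486, 0.2524]
orientation: [0.529, 0.468, 0.53, -0.469]
contact_force: [5.5, -2.0, -0.5]
grip_width: 0.0115
```

```bash
python3 -c "
from h import *
pr()"
```

```text
22.2 [ 0.5669 -0.1486  0.2524] F [ 5.45 -1.97 -0.51] T [ 0.13 -1.24  0.52] 0.011542030484986206
yaw 0.12158867831607374 tilt 0.0021083872257219574 roll -0.0004898937961964056 up [-9.99997657e-01 -2.10838566e-03 -4.89893796e-04]
```

Request:
{"api": "carry_out", "payload": {"motion": [[0,0.3,0,0,0,0.001,1],[0,0.2,0,0,0,0.001,1],[0,0,0,0,0,0,1]]}}

```text
t: 22.58
position: [0.5669, -0.1485, 0.2524]
orientation: [0.529, 0.469, 0.53, -0.469]
contact_force: [4.4, -2.0, -0.7]
grip_width: 0.0117
```

```bash
python3 -c "
from h import *
pr()"
```

```text
22.575 [ 0.5669 -0.1485  0.2524] F [ 4.41 -2.   -0.69] T [ 0.01 -0.93  0.52] 0.011666589595777098
yaw 0.12148316262593166 tilt 0.0011026415224645982 roll -0.0005896561899566555 up [-9.99999218e-01 -1.10264130e-03 -5.89656190e-04]
```

Request:
{"api": "carry_out", "payload": {"motion": [[0,0.3,0,0,0,0,1],[0,0.3,0,0,0,0,1],[0,0,0,0,0,0,1]]}}

```text
t: 22.95
position: [0.5671, -0.1485, 0.2524]
orientation: [0.529, 0.468, 0.53, -0.469]
contact_force: [0.7, -1.7, -1.2]
grip_width: 0.0117
```

Request:
{"api": "carry_out", "payload": {"motion": [[0,0,0,0,0,0,1],[0,0,0,0,0,0,1]], "grip_force": 10}}

```text
t: 23.2
position: [0.5673, -0.1485, 0.2525]
orientation: [0.529, 0.469, 0.53, -0.469]
contact_force: [-1.1, -1.4, -1.6]
grip_width: 0.012
```

```bash
python3 -c "
from h import *
pr()"
```

```text
23.2 [ 0.5673 -0.1485  0.2525] F [-1.12 -1.44 -1.65] T [-0.29  0.    0.18] 0.011989256610125204
yaw 0.12115103193556827 tilt 0.0016392385801744503 roll -0.0006088219594151401 up [-9.99998471e-01 -1.63923785e-03 -6.08821959e-04]
```

Forces are near zero; open.

Request:
{"api": "carry_out", "payload": {"motion": [[0,0,0,0,0,0,0.6],[0,0,0,0,0,0,0.3],[0,0,0,0,0,0,0],[0,0,0,0,0,0,-0.5],[0,0,0,0,0,0,-0.5]]}}

```text
t: 23.82
position: [0.5677, -0.1484, 0.2527]
orientation: [0.529, 0.469, 0.53, -0.469]
contact_force: [-0.7, 0.4, 0.1]
grip_width: 0.0538
```

Request:
{"api": "carry_out", "payload": {"motion": [[-3,0,0,0,0,0,-0.5],[-8,0,0,0,0,0,-0.5],[-10,0,0,0,0,0,-0.5],[-12,0,0,0,0,0,-0.5],[-12,0,0,0,0,0,-0.5],[-15,0,0,0,0,0,-0.5],[-15,0,0,0,0,0,-0.5],[-15,0,0,0,0,0,-0.5],[-10,0,0,0,0,0,-0.5],[0,0,0,0,0,0,-0.5]]}}

```text
t: 25.08
position: [0.568, -0.1486, 0.3536]
orientation: [0.53, 0.469, 0.529, -0.469]
contact_force: [-0.7, -0.0, 0.3]
grip_width: 0.0689
```

```bash
python3 - <<'E'
from h import *
pr()
for n in('top','side'):
    p,d=snap(n,n+'6.png')
    for l in('mirror','column','teeth','mirror_top'):
        r=spot_point(n,l); print(n,l,[(np.round(x['location'],3),round(x['score'],2)) for x in r[:2]])
    for r in silhouettes(n,'mirror')[:1]:
        P=cloud(n,d,r['region']); Q=P[(np.linalg.norm(P-[0.568,-.15,.218],axis=1)<.063)]
        if len(Q)<20: continue
        for k in range(5):
            m=np.median(Q,0) if k==0 else Q.mean(0);U,S,V=np.linalg.svd(Q-m);nn=V[2]*np.sign(V[2][0]); r_=(Q-m)@nn
            Q=Q[np.abs(r_)<max(.004,1.5*r_.std())]
        print(n,len(Q),r_.std(),nn,'yaw',np.arctan2(nn[1],nn[0]),'tilt',-np.arcsin(nn[2]),P[:,2].max())
p=cv2.imread('pics/side6.png'); cv2.imwrite('pics/s6c.png',cv2.resize(p[80:210,270:430],None,fx=4,fy=4))
E
```

```text
25.075 [ 0.568  -0.1486  0.3536] F [-0.74 -0.    0.27] T [-0.01 -0.06  0.02] 0.06888270787100426
yaw 0.12157205217937314 tilt -0.0010391673228860926 roll 0.00044431792589888497 up [-9.99999361e-01  1.03916714e-03  4.44317926e-04]
top mirror [(array([ 0.566, -0.152,  0.219]), 0.78)]
top column [(array([ 0.568, -0.152,  0.151]), 0.84), (array([0.677, 0.445, 0.003]), 0.36)]
top teeth [(array([ 0.58 , -0.15 ,  0.125]), 0.73)]
top mirror_top [(array([ 0.568, -0.148,  0.275]), 0.6)]
top 226 0.0015904576480880452 [ 0.99225153  0.12040047 -0.0306698 ] yaw 0.12075035877590345 tilt 0.030674613469685096 0.2783484201373698
side mirror [(array([ 0.566, -0.149,  0.219]), 0.51)]
side column [(array([ 0.57 , -0.148,  0.144]), 0.67)]
side teeth [(array([ 0.576, -0.152,  0.124]), 0.63)]
side mirror_top [(array([ 0.57 , -0.153,  0.28 ]), 0.68)]
side 63 0.0021462336259111623 [0.99117759 0.13241878 0.00567883] yaw 0.13281100978487034 tilt -0.005678859689387681 0.27853892071965747
```

View pics/s6c.png

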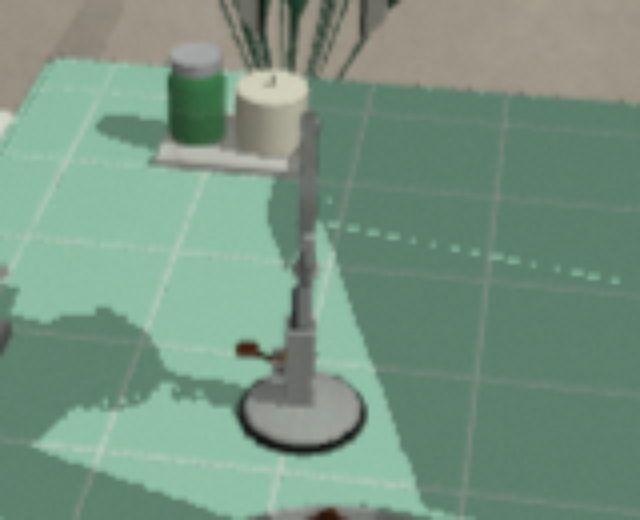

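View pics/top6.png

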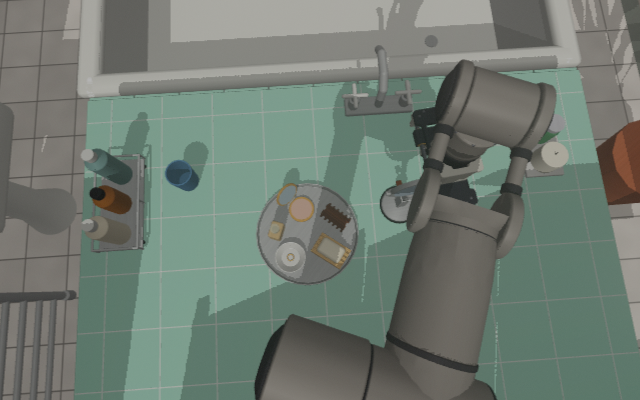

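```bash
python3 -c "
from h import *
print(ticket.sign_off())"
```

```text
the job is handed in; nothing more can be done
None
```

The mirror is upright and three notches higher. The job was handed in at about 25 s of the 54 s allowed, with the gripper open and about 75 mm clear of the mirror. The sign-off reports no verdict.

- **Upright:** I pinched the top rim at 60 N and took its weight just off the catch. I then turned it slowly upright from a lean of about 0.34 rad.
- **Clicks:** I raised it in 0.5 mm rows and felt three load falls, each from about 13 N to 5–7 N. They came at TCP heights of about 0.235, 0.243 and 0.250 m.
- **Set down and push:** The tooth stood hard on the catch at a TCP height of about 0.252 m. I pushed down with 9.7 N and it did not sink. I then eased the load to near zero and let go.

**Final checks:**
- **Height:** The mirror rose about 23.4 mm, or about 7.8 mm per notch, and it stayed up after release.
- **Tray and tumbler:** The tray, the things on it and the tumbler look unmoved in the top camera picture.
- **Catch load:** The largest downward push read at the hand was 9.7 N, about 15 N on the catch with the mirror's weight. Forces were read only at the end of each move.

**Disagreements:**
- **Tilt:** The side camera's plane fit gave -0.006 rad. The top camera's gave 0.03 rad, from a sparse, partly hidden view that probably includes some of the yoke. The side picture shows it upright.
- **Third click:** After this fall the load crept up to 9 N, then dropped again to 5 N about 2 mm higher. I took that as the catch seating fully. A fourth click would mean notches only 5.8 mm apart, below the stated 7 mm minimum.

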